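# Close up the coffee pod machine and hold its lid in the pre-wet position

## Robot

A 7-joint arm with a two-finger parallel gripper is mounted at the origin on the work surface. World frame = base frame: x ahead of the robot, y to its left, z up, the work surface at z = 0. Lengths are in m, angles in rad, forces in N, time in s.
With the tool pointing down it reaches from about 0.35 to 0.9 m from the base axis. Payload 7.2 kg.
Tool frame: the origin (TCP) lies midway between the tips of the shut fingers; the grasp point (between the pads) lies 19 mm behind it; z points along the fingers, y is the line along which they close (so a half turn about z gives the same grasp; the last joint's range is limited). The gripper opens to 88 mm and grips with 3 to 60 N. Pads are 20 mm wide; open, the fingers measure 115 mm over their backs; the gripper's body (75 mm by 178 mm) begins 61 mm behind the grasp point.
Start: joints at [-1.246, 0.411, -0.013, 1.596, 0.006, 1.134, -0.082], TCP at [0.239, 0.577, 0.223] pointing down, gripper open.
Joint ranges: [-2.95, 2.95], [-0.29, 1.99], [-1.47, 1.44], [0.14, 2.54], [-1.03, 4.17], [0.13, 1.85], [-2.86, 2.86]. Speed limits (rad/s): [2.39, 2.39, 3.01, 3.01, 3.14, 3.14, 3.14].

## Interface

Orientations are given as [roll, pitch, yaw] about the fixed x, y, z axes, in that order (R = Rz(yaw) Ry(pitch) Rx(roll)).
In Python, from bench import status, optics, manip gives the robot as it stands.
- The arm moves only by the shell command python3 -m crank 'ROWS' [OPENING]. ROWS is JSON, a list of rows, each a list of 4 numbers: the shift along the tool's x, y, z in cm, then the turn about the tool's z in degrees. In form: [[tx, ty, tz, yaw], ...]. A call has exactly 10 rows; each row is the pose to reach, as a shift and turn from the pose commanded when the call began, along the tool's axes at that moment; what a row does not reach only later rows make up. A row lasts 1/12 s, in which the tool goes at most 41.7 mm and 7.16 degrees, less where a joint would pass 70% of its speed; a pose out of reach is approached as far as the arm can. A call with a gripper value outside its range is refused whole. OPENING is the opening, from 0 (shut) to 1 (fully open), set as the call begins (- or left out, the last holds). The fingers move at their own pace and stop on an object; the grip force is fixed at half the most. Time passes only in rows, so rows that repeat a pose let the fingers close, or fill a call up. It gives the time, the measured TCP pose, the force, the opening and the grip force at its end, in the units of the state.
- status.observe(): the state, without advancing time (a new reading comes with each control period).
- optics.grab_frame(name): name is "side" or "top" or "wrist"; returns a dict with "color" (480x640x3 uint8, blue, green, red), "intrinsics" (3x3 intrinsics, pixels), "k1" (the pictures are not rectified: a ray, as slopes to the right and down, at radius r is drawn at 1 + k1 r^2 times it, then the intrinsics apply), "T" (4x4, takes a point from camera to world coordinates). Camera axes: x right, y down, z forward; pixel columns grow to the right and rows downward; lengths in m; the calibration is good to about 2 mm. A picture is of the moment at which its call begins. There is no depth.
- manip.close_job(): hands the job in; it is judged then, once.
The state is a dict: "clock": time; "joint_pos": joint angles; "joint_vel": joint speeds; "effort": joint torques, N m; "position": TCP position; "eef_rot": TCP orientation; "wrist_force": force on the tool from outside, world axes, zero at the start; "moment": the same for the moment, N m; "width": finger opening in m; "grasp_force": force on a finger pad.
Only numpy, scipy, OpenCV 4.12 (cv2) and the standard library are available. Lean on these libraries where they do the work, as an engineer would, in place of code of your own. Each camera call takes 0.05 s, during which the arm holds its last target. There are 200 camera calls.

## Task

The coffee pod machine on the office bench has just been loaded: push its used-pod drawer fully shut, then put the round bayonet lid into the open mouth on top and twist it clockwise (seen from above) to the half-way position, its grip bar in line with the two long ribs at the front and back of the rim. Do not twist it on to the lock, and leave the other things on the bench where they are. The lid is sprung and turns back when let go, so finish while still gripping it and holding it there.

Things in the scene. Friction and masses are not known exactly. Their poses are not given: they have to be found in the camera images.
- machine: Coffee pod machine, fixed. Origin: on the bench under the round brew chamber's axis; x to its back, -x to its front (drawer side, towards the robot), z up. Black plinth 70 mm high, 150 wide, x -110 to 125 mm; chamber 100 mm across, rim 190 mm high; tank behind it (x 49 to 123, 134 wide, 186 high); spout in front of it (to x -73, 113 to 146 high).
- rim (a point): Centre of the mouth at rim height, 190 mm up. Axes as the machine's. Bore 88 mm, its top 6 mm narrowed to 70 mm by a lip with two facing notches (21 mm wide, 88 across) for the lugs, on the line turned +0.52 rad (anticlockwise from above) from x. Ribs outside the rim, front and back: short at +0.52 rad (entry), long (32 mm) on the x axis (half-way), short at -0.52 rad (lock).
- seat (a point): Point on the chamber's axis, 177 mm above the bench (13 mm below the rim, the collar's upper face), where the origin of the seated lid lies. Axes as the machine's. Seated, the lid rests with its lugs on the collar, its flange 2 mm above the rim; turned, its lugs lie under the lip with 2 mm of play upward.
- collar (a joint): Rotation of the sprung collar in the mouth, rad, clockwise from above: 0 rest, lugs at the notches; 0.52 half-way; 1.04 end stop, locked (over 0.85 counts as locked; no detent is felt before). Lugs drop between its posts with 2.5 mm to spare each side: the lid turns about 0.06 rad before the collar follows. Spring torque back to 0: 0.04 N m at 0, 0.10 half-way, 0.16 at the lock.
- drawer (a joint): Travel of the used-pod drawer in the plinth, m: 0 = fully shut against its stop; starts 0.035 to 0.06 open. It opens along the machine's -x axis with about 1.5 N of friction and stays where it is left.
- drawer_grip (a point): Middle of the front face of the drawer's steel grip block (60 mm wide, 24 high, standing 18 mm off the drawer's front plate), 42 mm above the bench, 136 mm in front of the machine's origin when shut; moves with the drawer. Axes as the machine's.
- lid: Loose round grey lid with black grip bar, about 120 g, lying bar up, left or right of the machine. Origin: centre of underside; z up; x along bar and lugs (a half turn gives the same lid). Spigot 64 mm across, 15 high; flange 92 across, 15 to 22 mm high; bar 66 long, 20 wide, 22 to 50 high; two lugs under the bar's ends, 14 wide, 5 high, to 41 mm from the axis, flush with the underside.
- mug: White mug, 80 mm in diameter, 90 mm high, handle; on the other side of the machine from the lid. Bystander. Origin: centre of its underside.
- bottle: Clear water bottle, 66 mm in diameter, 200 mm high. Bystander. Origin: centre of its underside.
- jar: Glass jar, 76 mm in diameter, 100 mm high. Bystander. Origin: centre of its underside.
- carton: Cardboard carton, 110 x 80 x 60 mm high. Bystander. Origin: centre of its underside.
- stapler: Black stapler, 140 x 36 x 50 mm high. Bystander. Origin: centre of its underside.
- tape: Roll of clear tape lying flat, 90 mm in diameter, 45 mm high. Bystander. Origin: centre of its underside.
- pencup: Black cup, 76 mm in diameter, 100 mm high. Bystander. Origin: centre of its underside.
There are look-alikes about, which are no part of the job. Leave any green look-alike of the lid alone.

How it is judged:
By the outcome, as a careful person would: the job done as asked, in the order asked, and still so for the second after the job is handed in, while the arm keeps its last pose, push and grip.
It also fails if it takes over 59 s, if anything falls off the work surface, if the arm or the gripper's body presses on something with over 40 N, if the wrist force passes 120 N, or if a joint passes its speed limit or range.

## Working session

There is one attempt and no reset: what is moved stays moved. The work goes in short steps, Python scripts to look and compute and a shell command to move; the robot and the scene stay as the last step left them, time stands still between calls to the robot, and variables do not carry over. Pictures are saved under pics/ and viewed, at most 10 in all, crops included, and the job is handed in when it is done.

```bash
ls; mkdir -p pics; cat > h.py <<'E'
import numpy as np, cv2, json
from bench import status, optics, manip
from scipy.spatial.transform import Rotation as R
def grab(name,fn=None):
    f=optics.grab_frame(name)
    if fn: cv2.imwrite('pics/'+fn,f['color'])
    np.savez('pics/'+name+'.npz',**{k:np.array(v) for k,v in f.items()})
    return f
def load(name): return dict(np.load('pics/'+name+'.npz'))
def ray(f,u,v):
    K=np.array(f['intrinsics']);k=float(f['k1'])
    p=cv2.undistortPoints(np.array([[[u,v]]],float),K,np.array([k,0,0,0]))[0,0]
    T=np.array(f['T']);return T[:3,3],T[:3,:3]@np.array([p[0],p[1],1])
def at_z(f,u,v,z):
    o,d=ray(f,u,v);return o+d*(z-o[2])/d[2]
def proj(f,P):
    T=np.array(f['T']);P=np.atleast_2d(P);c=(P-T[:3,3])@T[:3,:3]
    K=np.array(f['intrinsics']);return cv2.projectPoints(c[:,None],np.zeros(3),np.zeros(3),K,np.array([float(f['k1']),0,0,0]))[0][:,0]
E
python3 - <<'E'
from h import *
np.set_printoptions(precision=4,suppress=True)
for n in('top','side'):
    f=grab(n,n+'0.png');print(n,f['intrinsics'],f['k1'],np.array(f['T']))
s=status.observe();print(s)
E
```

```text
pics
top [[520.6511   0.     325.1339]
 [  0.     520.6511 230.7899]
 [  0.       0.       1.    ]] -0.12492028538585459 [[ 0.0222 -0.9974  0.0683  0.4403]
 [-0.9997 -0.0214  0.0126 -0.0084]
 [-0.0111 -0.0686 -0.9976  1.6102]
 [ 0.      0.      0.      1.    ]]
side [[462.3612   0.     319.3519]
 [  0.     462.3612 226.6401]
 [  0.       0.       1.    ]] -0.10953186567154506 [[ 0.992  -0.0915  0.0872  0.4635]
 [-0.1256 -0.6341  0.763  -0.8062]
 [-0.0145 -0.7678 -0.6405  0.8121]
 [ 0.      0.      0.      1.    ]]
{'clock': 0.1, 'joint_pos': array([-1.2462,  0.4118, -0.0128,  1.5969,  0.0056,  1.1343, -0.0822]), 'joint_vel': array([ 0.0008, -0.0031,  0.0002, -0.0007, -0.001 , -0.0004, -0.0014]), 'effort': array([  0.0022, -58.9094,   0.6437, -29.1706,  -0.0537,   0.0144,
         0.0001]), 'position': array([0.2391, 0.577 , 0.2219]), 'eef_rot': array([-3.1402,  0.0001,  2.7489]), 'wrist_force': array([ 0.8469,  0.4304, -1.6027]), 'moment': array([-0.0398, -0.0107, -0.0058]), 'grasp_force': 0.0, 'width': 0.08759964597202034}
```

View pics/top0.png

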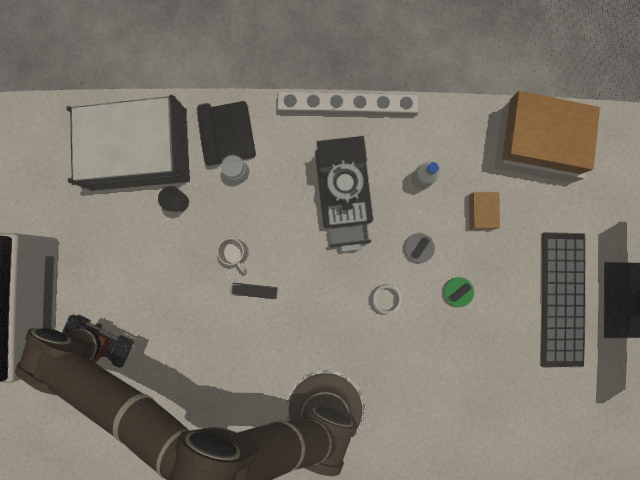

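View pics/side0.png

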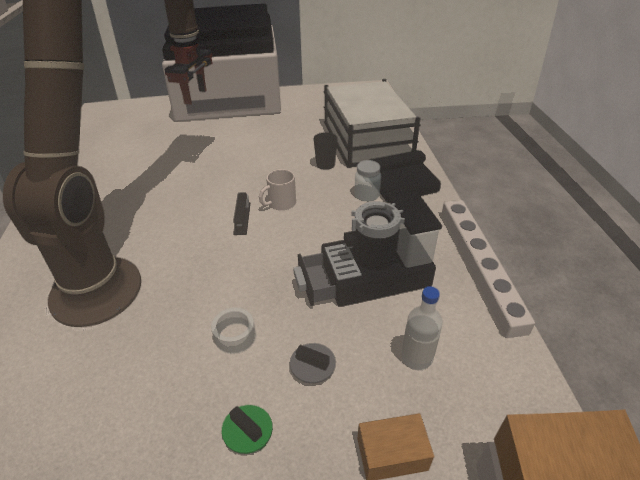

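The top view shows two candidates for the lid: a grey disc with a black bar at (419,248), right of the machine, and a green one at (459,292). The grey one fits the description and the green one is the look-alike. The mouth is at (345,181), the drawer grip is near (350,247), and the mug is on the left at (232,252). I'll confirm the lid in one enlarged crop.

```bash
python3 - <<'E'
from h import *
f=load('top');im=f['color']
c=cv2.resize(im[125:285,300:480],None,fx=4.4,fy=3.75*4.4/3.75*0.85,interpolation=cv2.INTER_CUBIC)
c=cv2.resize(im[130:270,300:480],None,fx=4.2,fy=4.2,interpolation=cv2.INTER_CUBIC)
cv2.imwrite('pics/crop1.png',c)
s=load('side')['color']
cv2.imwrite('pics/crop2.png',cv2.resize(s[190:390,280:450],None,fx=3,fy=3,interpolation=cv2.INTER_CUBIC))
E
```

```text
(no output)
```

View pics/crop1.png

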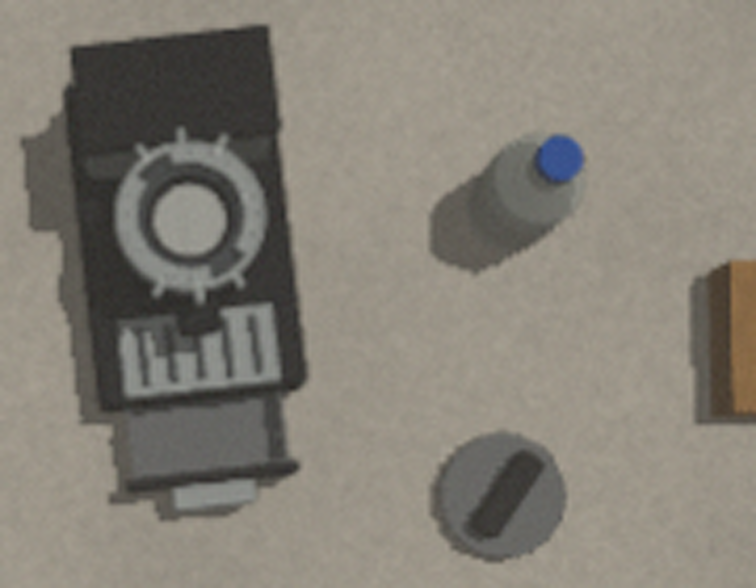

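The grey lid's flange is centred at crop (504,494), with the bar running from (528,457) to (482,533). The rim is at crop (191,216), with the long ribs at (182,133) and (200,298). The grip block's front edge runs from (176,510) to (256,501).

```bash
python3 - <<'E'
from h import *
np.set_printoptions(precision=4,suppress=True)
f=load('top')
c=lambda u,v,z:at_z(f,300+(u+.5)/4.2-.5,130+(v+.5)/4.2-.5,z)
rim=c(191,216,.19);a=c(182,133,.185);b=c(200,298,.185)
print('rim',rim,'ribs',a,b,np.linalg.norm(a-b),'mid',(a+b)/2)
d=a-b;print('yaw ribs',np.arctan2(d[1],d[0]))
l,r=c(119,488,.07),c(299,465,.07);d=l-r;print('drawer plate yaw',np.arctan2(-d[0],d[1]),np.linalg.norm(d))
l,r=c(70,48,.186),c(268,27,.186);d=l-r;print('tank back yaw',np.arctan2(-d[0],d[1]),np.linalg.norm(d),(l+r)/2)
print('grip',c(176,510,.054),c(256,501,.054))
p,q=c(528,457,.05),c(482,533,.05);d=p-q
print('lid',c(504,494,.02),'bar',(p+q)/2,np.arctan2(d[1],d[0]),np.linalg.norm(d), 'diam',np.linalg.norm(c(440,494,.02)-c(566,494,.02)))
s=load('side')
print('side pred',proj(s,rim),proj(s,(p+q)/2))
print('bottle top',c(561,158,.2),'tape',at_z(f,385,299,.045))
st=status.observe();print(R.from_euler('xyz',st['eef_rot']).as_matrix())
E
```

```text
rim [ 0.6761 -0.0424  0.19  ] ribs [ 0.7323 -0.0355  0.185 ] [ 0.6227 -0.0494  0.185 ] 0.11047186085662371 mid [ 0.6775 -0.0425  0.185 ]
yaw ribs 0.12616796867760657
drawer plate yaw 0.14861032825536213 0.1279652641132405
tank back yaw 0.12881034588587034 0.13218260022183878 [ 0.7964 -0.0257  0.186 ]
grip [ 0.4873 -0.039   0.054 ] [ 0.4949 -0.0958  0.054 ]
lid [ 0.505  -0.2787  0.02  ] bar [ 0.5031 -0.2743  0.05  ] -0.5332394127011659 0.06393485904037541 diam 0.09245171823456069
side pred [[376.6168 214.6146]] [[310.9639 351.5204]]
bottle top [ 0.7186 -0.284   0.2   ] tape [ 0.3467 -0.1724  0.045 ]
[[-0.9239  0.3827 -0.0004]
 [ 0.3827  0.9239 -0.0013]
 [-0.0001 -0.0014 -1.    ]]
```

View pics/crop2.png

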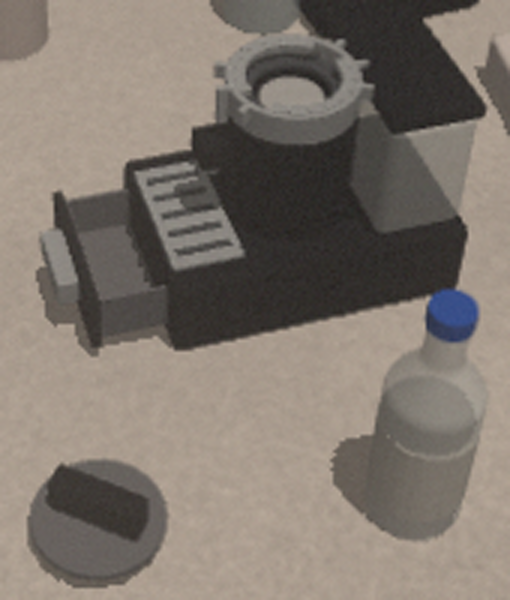

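The side view agrees to within about 3 mm: the rim is predicted at (377,215) and seen at (378,215), and the lid bar is predicted at (311,351). The machine's origin is about (0.677,-0.0425) with yaw 0.128. The drawer is about 51 mm open, and the lid is at (0.503,-0.275) with its bar yaw at -0.53. I'll move to a spot in front of the drawer with the fingers shut.

```bash
cat > go.py <<'E'
import sys
from h import *
s=status.observe();p=s['position'];Rm=R.from_euler('xyz',s['eef_rot']).as_matrix();yaw=np.arctan2(Rm[1,0],Rm[0,0])
t=[float(a) for a in sys.argv[1:]]
d=Rm.T@(np.array(t[:3])-p)*100
dy=(t[3]-yaw+np.pi)%(2*np.pi)-np.pi
print('clk %.2f pos %s yaw %.4f q7 %.2f F %s M %s w %.4f g %.1f'%(s['clock'],p.round(4),yaw,s['joint_pos'][6],s['wrist_force'].round(1),s['moment'].round(2),s['width'],s['grasp_force']))
print('tilt',Rm[:,2].round(4),'shift cm',d.round(2),'turn deg %.1f'%np.degrees(-dy))
E
python3 -m crank '[[-2.4,-2.8,0,7],[-4.8,-5.6,0,14],[-7.2,-8.4,0,21],[-9.6,-11.2,0,28],[-12,-14,0,35],[-14.4,-16.8,0,42],[-16.8,-19.6,0,49],[-19.2,-22.4,0,56],[-21.6,-25.2,0,63],[-24,-28,0,70]]' 0; python3 go.py 0.4486 -0.0719 0.15 0.128
```

```text
clock: 0.93
position: [0.3538, 0.225, 0.2225]
eef_rot: [-3.141, -0.0, 1.521]
wrist_force: [0.8, 0.0, -0.2]
width: 0.0245
grasp_force: 0.0
clk 0.93 pos [0.3538 0.225  0.2225] yaw 1.5212 q7 -0.71 F [ 0.8  0.  -0.2] M [-0.09  0.04 -0.03] w 0.0245 g 0.0
tilt [-2.e-04  2.e-04 -1.e+00] shift cm [-29.19  10.94   7.25] turn deg 79.8
```

```bash
python3 -m crank '[[-2.9,1.1,0,7],[-5.8,2.2,0,14],[-8.7,3.3,0,21],[-11.6,4.4,0,28],[-14.5,5.5,1,35],[-17.4,6.6,2,42],[-20.3,7.7,3,49],[-23.2,8.8,4.5,56],[-26.1,9.9,6,63],[-29.2,10.9,7.2,70]]' 0; python3 go.py 0.4486 -0.0719 0.031 0.128
```

```text
clock: 1.77
position: [0.45, -0.0708, 0.1498]
eef_rot: [3.142, -0.0, 0.3]
wrist_force: [1.4, 0.4, 0.0]
width: 0.0003
grasp_force: 0.0
clk 1.77 pos [ 0.45   -0.0708  0.1498] yaw 0.3002 q7 -0.99 F [1.4 0.4 0. ] M [0.01 0.13 0.02] w 0.0003 g 0.0
tilt [ 1.e-04 -0.e+00 -1.e+00] shift cm [-0.17  0.06 11.88] turn deg 9.9
```

```bash
python3 -m crank '[[-0.1,0.1,1.5,5],[-0.2,0.1,3,9.9],[-0.2,0.1,4.8,9.9],[-0.2,0.1,6.6,9.9],[-0.2,0.1,8.4,9.9],[-0.2,0.1,10,9.9],[-0.2,0.1,11.3,9.9],[-0.2,0.1,11.9,9.9],[-0.2,0.1,11.9,9.9],[-0.2,0.1,11.9,9.9]]' 0; python3 go.py 0.532 -0.0612 0.031 0.128
```

```text
clock: 2.6
position: [0.4482, -0.0714, 0.0317]
eef_rot: [3.142, 0.0, 0.132]
wrist_force: [0.2, -0.1, 0.4]
width: 0.0005
grasp_force: 0.0
clk 2.60 pos [ 0.4482 -0.0714  0.0317] yaw 0.1322 q7 -0.93 F [ 0.2 -0.1  0.4] M [-0.01  0.13  0.02] w 0.0005 g 0.0
tilt [-5.e-04 -1.e-04 -1.e+00] shift cm [8.44 0.1  0.07] turn deg 0.2
```

```bash
python3 -m crank '[[1,0,0,0],[2,0,0,0],[2.7,0,0,0],[3.3,0,0,0],[3.9,0,0,0],[4.5,0,0,0],[5.1,0,0,0],[5.7,0,0,0],[6.3,0.1,0,0],[6.8,0.1,0,0]]' 0; python3 go.py 0.532 -0.0612 0.031 0.128
```

```text
clock: 3.43
position: [0.5163, -0.063, 0.0315]
eef_rot: [-3.141, 0.0, 0.133]
wrist_force: [-1.2, 0.1, 0.4]
width: 0.0007
grasp_force: 0.8
clk 3.43 pos [ 0.5163 -0.063   0.0315] yaw 0.1328 q7 -0.96 F [-1.2  0.1  0.4] M [0.18 0.58 0.02] w 0.0007 g 0.8
tilt [-4.e-04  2.e-04 -1.e+00] shift cm [1.58 0.03 0.05] turn deg 0.3
```

```bash
python3 -m crank '[[0.3,0,0,0],[0.6,0,0,0],[0.9,0,0,0],[1.1,0,0,0],[1.3,0,0,0],[1.5,0,0,0],[1.6,0,0,0],[1.7,0,0,0],[1.8,0,0,0],[1.8,0,0,0]]' 0; python3 go.py 0.532 -0.0612 0.031 0.128
```

```text
clock: 4.27
position: [0.5307, -0.0612, 0.0314]
eef_rot: [-3.14, 0.005, 0.132]
wrist_force: [-10.5, -0.3, 9.2]
width: 0.0005
grasp_force: 5.4
clk 4.27 pos [ 0.5307 -0.0612  0.0314] yaw 0.1318 q7 -0.97 F [-10.5  -0.3   9.2] M [0.   2.41 0.1 ] w 0.0005 g 5.4
tilt [-5.4e-03  9.0e-04 -1.0e+00] shift cm [0.13 0.02 0.03] turn deg 0.2
```

The drawer is on its stop: 10 N of resistance at the expected shut position. I'll back off, rise, and go above the lid.

```bash
python3 -m crank '[[-1,0,0,0],[-2,0,0,0],[-3,0,-1,0],[-3.5,0,-3,0],[-3.5,0,-5.5,0],[-3.5,2,-8,4],[-3.5,4,-10.5,11],[-3.5,6.5,-13,18],[-3.5,9,-14,25],[-3.5,11,-14,32]]' 0.8; python3 go.py 0.503 -0.275 0.17 -0.533
```

```text
clock: 5.1
position: [0.5151, -0.1771, 0.1749]
eef_rot: [-3.139, -0.006, -0.433]
wrist_force: [-0.9, 0.2, -0.3]
width: 0.0639
grasp_force: 0.0
clk 5.10 pos [ 0.5151 -0.1771  0.1749] yaw -0.4328 q7 -1.38 F [-0.9  0.2 -0.3] M [ 0.06  0.15 -0.02] w 0.0639 g 0.0
tilt [ 6.7e-03 -7.0e-04 -1.0e+00] shift cm [3.01 9.4  0.49] turn deg 5.7
```

```bash
python3 -m crank '[[0.6,1.8,0.1,2],[1.2,3.6,0.2,4],[1.8,5.4,0.3,6],[2.4,7.2,0.4,6],[2.8,8.6,0.5,6],[3,9.4,0.5,6],[3,9.4,0.5,6],[3,9.4,0.5,6],[3,9.4,0.5,6],[3,9.4,0.5,6]]' 0.8; python3 go.py 0.503 -0.275 0.17 -0.533; python3 - <<'E'
from h import *
f=grab('wrist','w1.png')
P=lambda x,y,z:(round(proj(f,[x,y,z])[0][0]),round(proj(f,[x,y,z])[0][1]))
im=f['color']
u=np.array([np.cos(-.533),np.sin(-.533),0]);n=np.array([-u[1],u[0],0]);c=np.array([.503,-.275,.05])
q=[P(*(c+a*.033*u+b*.01*n)) for a,b in((1,1),(1,-1),(-1,-1),(-1,1))]
print(P(*c),q)
for i in range(4): cv2.line(im,q[i],q[(i+1)%4],(0,0,255),1)
cv2.imwrite('pics/w1.png',im)
E
```

```text
clock: 5.93
position: [0.5025, -0.2713, 0.1666]
eef_rot: [-3.141, 0.0, -0.529]
wrist_force: [-0.0, 0.7, 0.4]
width: 0.0707
grasp_force: 0.0
clk 5.93 pos [ 0.5025 -0.2713  0.1666] yaw -0.5291 q7 -1.27 F [-0.   0.7  0.4] M [0.02 0.2  0.02] w 0.0707 g 0.0
tilt [ 2.e-04  6.e-04 -1.e+00] shift cm [ 0.24  0.3  -0.34] turn deg 0.2
(319, 230) [(304, 181), (335, 181), (333, 275), (305, 275)]
```

View pics/w1.png

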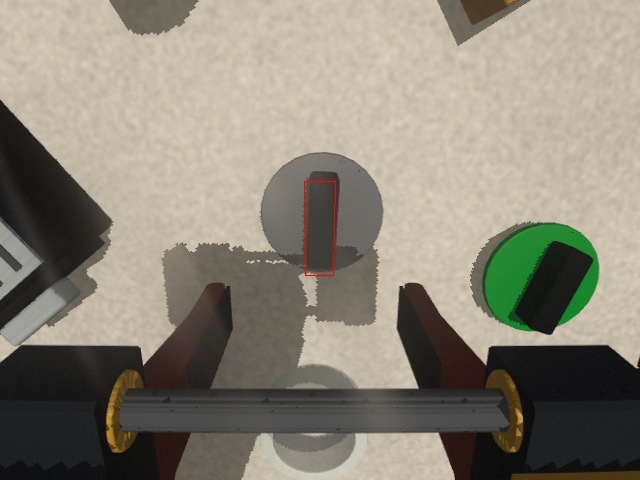

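The wrist view shows the grey lid with its flange spanning x 261–383 and y 152–270. The bar's top runs from about (324,173) to (320,268), slightly offset from my red prediction. The green lid is clear, at (542,277).

```bash
python3 - <<'E'
from h import *
np.set_printoptions(precision=4,suppress=True)
f=load('wrist')
pts=[at_z(f,u,v,.022) for u,v in((261,211),(383,211),(322,152),(322,270))]
print((pts[0]+pts[1])/2,(pts[2]+pts[3])/2,np.linalg.norm(pts[0]-pts[1]),np.linalg.norm(pts[2]-pts[3]))
p,q=at_z(f,324,173,.05),at_z(f,320,268,.05);d=p-q
print((p+q)/2,np.linalg.norm(d),np.arctan2(d[1],d[0]))
im=f['color'][140:290,240:400];cv2.imwrite('pics/w1c.png',cv2.resize(im,None,fx=4,fy=4,interpolation=cv2.INTER_CUBIC))
E
```

```text
[ 0.5073 -0.2802  0.022 ] [ 0.5057 -0.2793  0.022 ] 0.09030775082696957 0.08974721736897512
[ 0.5066 -0.2793  0.05  ] 0.06649966520327752 -0.5653825176433511
```

View pics/w1c.png

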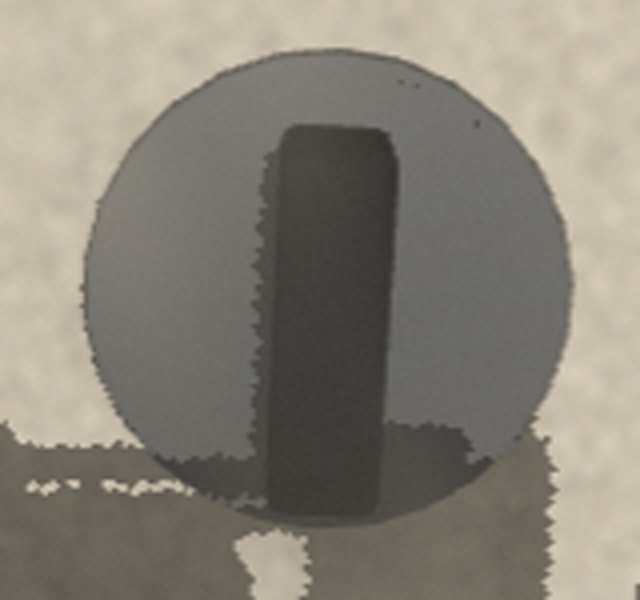

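The bar's centreline runs from (325,172) to (321,269). The lid is at (0.506,-0.279) with bar yaw about -0.56, and its measured length of 66 mm matches.

```bash
python3 go.py 0.506 -0.279 0.0265 -0.56
```

```text
clk 5.98 pos [ 0.5025 -0.2713  0.1666] yaw -0.5290 q7 -1.27 F [ 0.9  0.3 -0.4] M [0.04 0.12 0.01] w 0.0703 g 0.0
tilt [ 2.e-04  5.e-04 -1.e+00] shift cm [ 0.69  0.49 14.01] turn deg 1.8
```

```bash
python3 -m crank '[[0.2,0.1,1.2,0.5],[0.4,0.3,2.8,1],[0.6,0.4,4.6,1.8],[0.7,0.5,6.4,1.8],[0.7,0.5,8.2,1.8],[0.7,0.5,9.8,1.8],[0.7,0.5,11.3,1.8],[0.7,0.5,12.6,1.8],[0.7,0.5,13.5,1.8],[0.7,0.5,14,1.8]]' 0.8; python3 go.py 0.506 -0.279 0.0265 -0.56;  python3 -m crank '[[0,0,0,0],[0,0,0,0],[0,0,0,0],[0,0,0,0],[0,0,0,0],[0,0,0,0],[0,0,0,0],[0,0,0,0],[0,0,0,0],[0,0,0,0]]' 0; python3 go.py 0.506 -0.279 0.20 -0.56
```

```text
clock: 6.82
position: [0.505, -0.2799, 0.0251]
eef_rot: [3.141, 0.002, -0.562]
wrist_force: [-0.1, -0.3, 0.7]
width: 0.0703
grasp_force: 0.0
clk 6.82 pos [ 0.505  -0.2799  0.0251] yaw -0.5620 q7 -1.15 F [-0.1 -0.3  0.7] M [-0.03  0.17 -0.03] w 0.0703 g 0.0
tilt [-1.6e-03  5.0e-04 -1.0e+00] shift cm [ 0.04 -0.13 -0.14] turn deg -0.1
clock: 7.65
position: [0.5057, -0.2802, 0.0268]
eef_rot: [-3.141, -0.0, -0.562]
wrist_force: [-0.8, 0.2, 3.2]
width: 0.0196
grasp_force: 30.0
clk 7.65 pos [ 0.5057 -0.2802  0.0268] yaw -0.5620 q7 -1.15 F [-0.8  0.2  3.2] M [0.24 0.18 0.01] w 0.0196 g 30.0
tilt [ 3.e-04  2.e-04 -1.e+00] shift cm [ -0.03  -0.13 -17.32] turn deg -0.1
```

Grasp confirmed at 19.6 mm width and 30 N. Now lift and carry.

```bash
python3 -m crank '[[0,0,-0.8,0],[0,0,-2.4,0],[0,0,-4.6,0],[0,0,-7,0],[0,0,-9.6,-3],[0,0,-12.2,-8],[0,0,-15,-14],[0,0,-17.8,-20],[0,0,-20.4,-26],[0,0,-22.4,-32]]' 0; python3 go.py 0.677 -0.0425 0.25 0.648
```

```text
clock: 8.48
position: [0.5053, -0.2809, 0.2533]
eef_rot: [3.141, -0.002, 0.001]
wrist_force: [-0.2, -0.4, -1.6]
width: 0.0197
grasp_force: 30.0
clk 8.48 pos [ 0.5053 -0.2809  0.2533] yaw 0.0006 q7 -0.87 F [-0.2 -0.4 -1.6] M [ 0.03  0.13 -0.01] w 0.0197 g 30.0
tilt [ 1.6e-03 -9.0e-04 -1.0e+00] shift cm [ 17.18 -23.83   0.33] turn deg -37.1
```

```bash
python3 -m crank '[[1,-1.4,0,-4],[2.6,-3.6,0,-8],[4.6,-6.4,0,-12],[6.8,-9.4,0,-17],[9,-12.5,0,-22],[11.2,-15.5,0,-27],[13.2,-18.4,0,-31],[15,-20.8,0,-34],[16.4,-22.8,0,-36],[17.2,-23.8,0,-37]]' 0; python3 -m crank '[[0,0,0,0],[0,0,0,0],[0,0,0,0],[0,0,0,0],[0,0,0,0],[0,0,0,0],[0,0,0,0],[0,0,0,0],[0,0,0,0],[0,0,0,0]]' 0; python3 go.py 0.677 -0.0425 0.25 0.648; python3 - <<'E'
from h import *
f=grab('wrist','w2.png');g=grab('side');t=grab('top')
im=g['color'][150:260,310:460];cv2.imwrite('pics/s2.png',cv2.resize(im,None,fx=5,fy=5,interpolation=cv2.INTER_CUBIC))
im=t['color'][120:260,290:400];cv2.imwrite('pics/t2.png',cv2.resize(im,None,fx=4,fy=4,interpolation=cv2.INTER_CUBIC))
E
```

```text
clock: 9.32
position: [0.6796, -0.0364, 0.2487]
eef_rot: [-3.139, 0.001, 0.651]
wrist_force: [-0.6, 1.0, -1.2]
width: 0.0197
grasp_force: 30.0
clock: 10.15
position: [0.6783, -0.0429, 0.2507]
eef_rot: [-3.142, -0.0, 0.642]
wrist_force: [-0.0, -0.2, -0.9]
width: 0.0196
grasp_force: 30.0
clk 10.15 pos [ 0.6783 -0.0429  0.2507] yaw 0.6421 q7 -0.71 F [-0.  -0.2 -0.9] M [-0.01  0.08 -0.01] w 0.0196 g 30.0
tilt [ 0.e+00  1.e-04 -1.e+00] shift cm [-0.08 -0.12  0.07] turn deg -0.3
```

View pics/s2.png

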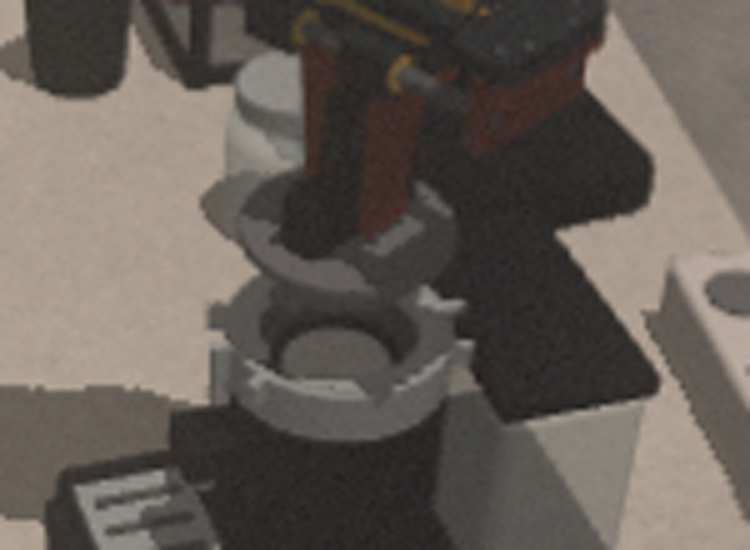

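View pics/w2.png

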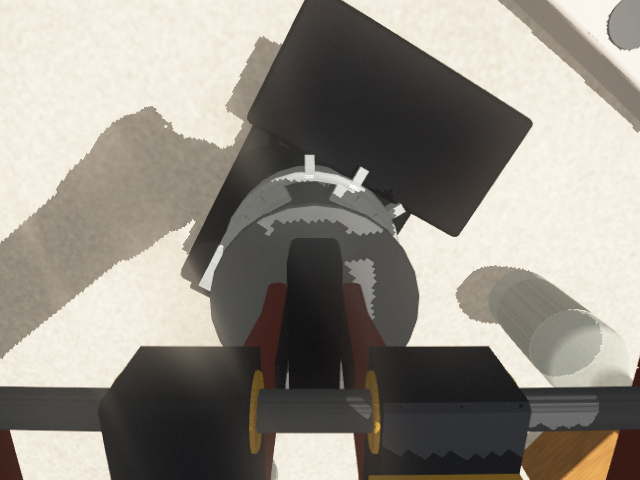

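The side view shows the lid hovering level over the mouth. In the wrist view the flange spans columns 210–419, and the back rib tips are at (309.5,155) for entry, (363,168) for long and (404,206) for lock. I'll check the rim pose from these ribs.

```bash
python3 - <<'E'
from h import *
from scipy.optimize import least_squares
np.set_printoptions(precision=4,suppress=True)
f=load('wrist')
for z in(.185,.19):
    a,b,c=[at_z(f,u,v,z)[:2] for u,v in((309.5,155),(363,168),(404,206))]
    print(z,a,b,c,[np.linalg.norm(p-[.6768,-.0425]) for p in(a,b,c)],[np.arctan2(*(p-[.6768,-.0425])[::-1])-.128 for p in(a,b,c)])
# flange: outer ellipse at z .0268-below TCP: flange top z
s=status.observe();zt=s['position'][2]-.0268+.0185
l,r=at_z(f,210,298,zt),at_z(f,419,298,zt);print('flange',l,r,(l+r)/2,np.linalg.norm(l-r))
# ring in top view at start: bright mask around rim, distance model
t=cv2.imread('pics/top0.png',0);w=t[160:203,322:368]
m=(w>125).astype(np.uint8)
n,lab,st,cen=cv2.connectedComponentsWithStats(m);print(st[1:],cen[1:])
cs=[c for c in cv2.findContours(m,cv2.RETR_EXTERNAL,cv2.CHAIN_APPROX_NONE)[0] if len(c)>60]
for c in cs:
    e=cv2.fitEllipse(c);print('ell',e); print(at_z(load('top'),322+e[0][0],160+e[0][1],.19))
E
```

```text
0.185 [ 0.7233 -0.0074] [ 0.7349 -0.0343] [ 0.7321 -0.0652] [np.float64(0.05827679805722382), np.float64(0.058644615170620605), np.float64(0.05981553602589411)] [np.float64(0.5192423787752466), np.float64(0.012418963680525585), np.float64(-0.5176672537847612)]
0.19 [ 0.7237 -0.0071] [ 0.7351 -0.0334] [ 0.7324 -0.0637] [np.float64(0.05878389771361016), np.float64(0.05895282937513644), np.float64(0.05947911998587457)] [np.float64(0.5182333329467445), np.float64(0.026290783589731664), np.float64(-0.4922432680898286)]
flange [ 0.6527 -0.0063  0.2423] [ 0.7074 -0.0796  0.2423] [ 0.6801 -0.0429  0.2423] 0.09151088694655823
[[ 45   0   1   8   8]
 [ 17   3  23  28 139]
 [  6   5  23  36 170]
 [ 15  14  16  16 207]
 [ 30  33   5   4   9]
 [ 36  32   1   1   1]
 [ 15  39   1   1   1]] [[45.      3.5   ]
 [32.     13.4676]
 [13.8588 26.9471]
 [22.6522 21.8309]
 [32.7778 34.8889]
 [36.     32.    ]
 [15.     39.    ]]
ell ((21.53630256652832, 20.275156021118164), (28.645219802856445, 33.60285186767578), 173.15151977539062)
[ 0.6782 -0.038   0.19  ]
ell ((23.80035400390625, 20.258636474609375), (28.99827766418457, 31.051956176757812), 159.4468536376953)
[ 0.6784 -0.0443  0.19  ]
```

```bash
python3 go.py 0.6765 -0.042 0.210 0.65; python3 -m crank '[[-0.1,-0.1,0.3,-0.4],[-0.1,-0.2,0.8,-0.4],[-0.1,-0.2,1.4,-0.4],[-0.1,-0.2,2,-0.4],[-0.1,-0.2,2.5,-0.4],[-0.1,-0.2,3,-0.4],[-0.1,-0.2,3.4,-0.4],[-0.1,-0.2,3.7,-0.4],[-0.1,-0.2,3.9,-0.4],[-0.1,-0.2,4,-0.4]]' 0; python3 go.py 0.6765 -0.042 0.2038 0.65
```

```text
clk 10.30 pos [ 0.6784 -0.0429  0.2506] yaw 0.6423 q7 -0.71 F [-0.2 -0.  -2.3] M [-0.08  0.11 -0.05] w 0.0200 g 30.0
tilt [-1.e-04 -0.e+00 -1.e+00] shift cm [-0.1  -0.18  4.06] turn deg -0.4
clock: 11.13
position: [0.6764, -0.0418, 0.2104]
eef_rot: [-3.142, 0.0, 0.649]
wrist_force: [0.4, 0.5, -1.3]
width: 0.0197
grasp_force: 30.0
clk 11.13 pos [ 0.6764 -0.0418  0.2104] yaw 0.6493 q7 -0.69 F [ 0.4  0.5 -1.3] M [ 0.03  0.04 -0.04] w 0.0197 g 30.0
tilt [-1.e-04  0.e+00 -1.e+00] shift cm [-0.    0.02  0.66] turn deg -0.0
```

The lid is already 6 mm into the mouth with no contact force. I'll lower it to the collar.

```bash
python3 -m crank '[[0,0,0.1,0],[0,0,0.2,0],[0,0,0.3,0],[0,0,0.4,0],[0,0,0.5,0],[0,0,0.55,0],[0,0,0.6,0],[0,0,0.65,0],[0,0,0.7,0],[0,0,0.7,0]]' 0; python3 go.py 0.6765 -0.042 0.2038 0.65
```

```text
clock: 11.97
position: [0.6765, -0.0419, 0.2038]
eef_rot: [3.142, -0.0, 0.649]
wrist_force: [0.6, -0.1, 1.4]
width: 0.02
grasp_force: 30.0
clk 11.97 pos [ 0.6765 -0.0419  0.2038] yaw 0.6492 q7 -0.69 F [ 0.6 -0.1  1.4] M [0.11 0.12 0.05] w 0.0200 g 30.0
tilt [ 3.e-04  1.e-04 -1.e+00] shift cm [-0.    0.01  0.  ] turn deg -0.0
```

```bash
python3 -m crank '[[0,0,0,1],[0,0,0,2.5],[0,0,0,4],[0,0,0,6],[0,0,0,8],[0,0,0,10],[0,0,0,12],[0,0,0,14],[0,0,0,15],[0,0,0,15]]' 0; python3 go.py 0.6765 -0.042 0.2038 0.105
```

```text
clock: 12.8
position: [0.6767, -0.0421, 0.2039]
eef_rot: [3.141, -0.001, 0.386]
wrist_force: [1.8, -0.7, 0.2]
width: 0.0198
grasp_force: 30.0
clk 12.80 pos [ 0.6767 -0.0421  0.2039] yaw 0.3859 q7 -0.92 F [ 1.8 -0.7  0.2] M [-0.11 -0.32  0.03] w 0.0198 g 30.0
tilt [ 8.e-04 -4.e-04 -1.e+00] shift cm [-0.02 -0.01  0.01] turn deg 16.1
```

```bash
python3 -m crank '[[0,0,0,1.5],[0,0,0,3.5],[0,0,0,5.5],[0,0,0,7.5],[0,0,0,9.5],[0,0,0,11.5],[0,0,0,13],[0,0,0,14.5],[0,0,0,15.7],[0,0,0,16]]' 0;python3 -m crank '[[0,0,0,0],[0,0,0,0],[0,0,0,0],[0,0,0,0],[0,0,0,0],[0,0,0,0],[0,0,0,0],[0,0,0,0],[0,0,0,0],[0,0,0,0]]' 0; python3 go.py 0.6765 -0.042 0.2038 0.105; python3 - <<'E'
from h import *
f=grab('wrist','w3.png');g=grab('side','s3.png');t=grab('top','t3.png')
a=cv2.resize(f['color'][100:400,170:470],(400,400),interpolation=cv2.INTER_CUBIC)
b=cv2.resize(g['color'][170:310,285:425],(400,400),interpolation=cv2.INTER_CUBIC)
cv2.imwrite('pics/m3.png',np.hstack([a,b]))
E
```

```text
clock: 13.63
position: [0.6766, -0.0421, 0.2039]
eef_rot: [3.141, -0.001, 0.106]
wrist_force: [3.4, -2.0, 2.3]
width: 0.0196
grasp_force: 30.0
clock: 14.47
position: [0.6766, -0.0421, 0.2039]
eef_rot: [3.141, -0.001, 0.108]
wrist_force: [3.9, -1.2, 3.1]
width: 0.0198
grasp_force: 30.0
clk 14.47 pos [ 0.6766 -0.0421  0.2039] yaw 0.1080 q7 -1.16 F [ 3.9 -1.2  3.1] M [-0.37 -0.78  0.1 ] w 0.0198 g 30.0
tilt [ 6.e-04 -1.e-04 -1.e+00] shift cm [-0.01 -0.01  0.01] turn deg 0.2
```

View pics/m3.png

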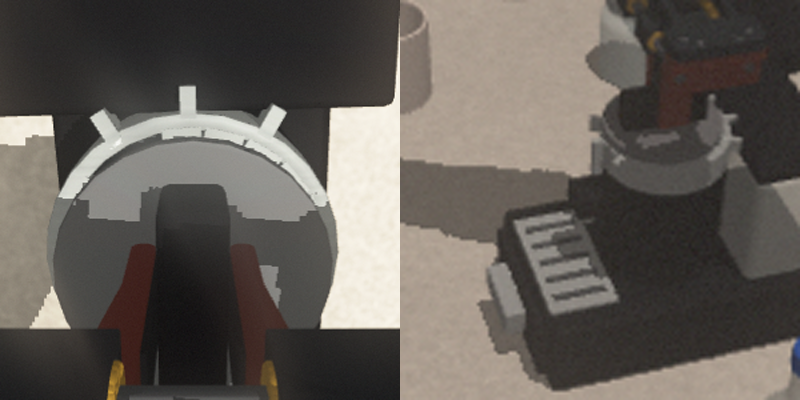

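The wrist crop shows the bar, centre column about 193, in line with the long rib at column 188. The flange sits just on the rim, and the side crop shows the drawer shut. The measured twist moment of 0.10 N m matches the half-way spring torque, so I'm handing in while still gripping.

```bash
python3 -c "
from bench import manip
print(manip.close_job())"
```

```text
the job is handed in; nothing more can be done
None
```

I pushed the drawer shut, then seated the lid and twisted it clockwise to the half-way position; the job was handed in at about 14.6 s with the gripper still holding the lid there.

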